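# Swing a lever blank to the angle stop and clamp it for tacking

## Task

Get the flat-bar lever blank ready for tacking in the round angle fixture: push its free end round on the pivot pin until its edge lies fully home against the stop block, then bring the hold-down lever over and press it until its foot grips the bar firmly. The stop is already set to its angle and only lightly nipped in its slot, so do not shift it; do not force the clamp, leave the bar on its pin, and do not disturb the other things lying around.

Things in the scene. Friction and masses are not known exactly. Their poses are not given: they have to be found in the camera images.
- pin (a point): Centre of the fixed pivot pin (diameter 13 mm, 27 mm tall) at the height of the fixture plate's upper face, z = 0.014. The fixture is a round dark steel plate, diameter 280 mm, 14 mm thick, fixed on the table, with a circular slot of radius 112 mm about the pin. x and y axes lie in the plate.
- blank_eye (a point): Lever blank: loose plain steel flat bar 198 x 32 x 12 mm, 0.48 kg, flat on the plate with its rounded eye (hole 15 mm) round the pin. This point: middle of the eye, half-way up, 6 mm over the plate. x runs along the bar to the free end, z up; long edges at y = +16 and -16 mm. It starts 0.6 to 1.8 rad clockwise (from above) of the stop; only friction holds it.
- blank_end (a point): Middle of the square free end of the lever blank, 180 mm from the eye's centre, half-way up; same axes as blank_eye. The last 40 mm overhang the plate's rim, 14 mm above the table.
- blank_edge (a point): Point on the +y long edge of the lever blank, 105 mm from the eye's centre, half-way up (same axes). It meets stop_face when the bar has been turned counter-clockwise until home.
- stop_face (a point): Point of the stop block's face that the bar's +y edge must touch, 105 mm along the face from the pin, 6 mm above the plate. x: along the face, away from the pin; y: into the block, away from the bar. Block 36 mm long, 22 mm high, on a carriage held by friction in the slot: about 17 N sideways on the bar's free end slides it. Bar home: its x parallel to this x.
- lever_pivot (a point): Hinge centre of the hold-down lever, 60 mm above the table, on the stop's carriage 30 mm behind the stop face (+y of stop_face); same axes as stop_face. The lever swings in the upright plane through this point square to that x axis, so it closes towards -y.
- lever_grip (a point): Middle of the black moulded grip (62 mm long, 26 mm wide along the hinge, 16 mm thick) of the hold-down lever, 100 mm from the pivot; the lever ends at 125 mm. The lever's own -y axis runs from pivot to free end, z is its back (the upper side when closed). Pressing it down with 10 to 14 N in all makes the foot grip.
- clamp_lever (a joint): Hold-down lever's angle, rad: 0 level across the bar, 1.57 upright, larger = leaning back from the bar. Stiff hinge: 4 to 5 N at the grip turns it; it stays where left. A rubber-footed spindle 45 mm from the pivot meets the bar's top (26 mm above the table), 15 mm from the stop face. Its length is set anew each time, so it meets the bar somewhere from -0.1 to 0.1, to be felt.
- round_blank: Bystander: dark round steel blank 56 x 8 mm, loose on the fixture plate, on the side away from the bar. Origin: middle of its underside.
- pipe_nipple: Bystander: loose grey threaded pipe nipple, 60 mm long, 27 mm diameter, on the table to the left of the fixture. Origin: middle of its underside.
- weld_magnet: Bystander: arrow-shaped welding magnet 65 x 90 x 16 mm, loose on the table to the right of the fixture. Origin: middle of its underside.
- housing: Bystander: welded sheet-metal housing on its small plate, 71 x 112 x 86 mm, loose on the table to the right of the fixture. Origin: middle of its underside.

How it is judged (in metres and radians):
On the way:
1. the bar, still round its pin, lies home against the stop (y of blank_edge in the frame of stop_face above -0.0015 m and angle between the x axis of blank_eye and the x axis of stop_face, either way round below 0.025 rad and horizontal distance between blank_eye and pin below 0.004 m), for 0.2 s.
At the end, for the whole second after the job is handed in: The bar lies on its pin with its edge within 1.5 mm of the stop face and parallel to it within 0.025 rad; the hold-down lever's foot presses on it with more than 5 N, let go and at rest; the stop is within 4 mm of where it was set (all of step 1 and angle between blank_eye's own z axis and vertical below 0.05 rad and contact force between clamp_lever and lever_blank above 5 N and velocity of joint clamp_lever between -0.05 and 0.05 rad/s and distance of stop_face from where it was at the start of the episode below 0.004 m); the robot touches nothing.
It fails at once if the stop is pushed more than 4 mm from its setting (distance of stop_face from where it was at the start of the episode above 0.004 m).
It fails at once if the clamp is forced: its foot presses on the bar with more than 90 N (contact force between clamp_lever and lever_blank above 90 N).
It fails at once if a bystander is moved by more than 20 mm (distance of any of round_blank, pipe_nipple, weld_magnet, housing from where it was at the start of the episode above 0.02 m).
It also fails if it takes over 69 s, if anything falls off the work surface, if the arm or the gripper's body presses on something with over 40 N, if the wrist force passes 120 N, or if a joint passes its speed limit or range.

## Robot

A 6-joint arm with a two-finger parallel gripper is mounted at the origin on the work surface; the furniture and walls round the work are solid. World frame = base frame: x ahead of the robot, y to its left, z up, the work surface at z = 0. Lengths are in mm, angles in rad, forces in N, time in s.
With the tool pointing down it reaches from about 300 to 775 mm from the base axis. Payload 14.6 kg.
Tool frame: the origin (TCP) lies on the mounting face of the last link; the fingertips stand 199 mm ahead of it and the grasp point (between the pads) lies 180 mm ahead of it; z points along the fingers, y is the line along which they close (so a half turn about z gives the same grasp; the last joint's range is limited). The gripper opens to 94 mm and grips with 3 to 60 N. Pads are 16 mm wide; open, the fingers measure 119 mm over their backs; the gripper's body (75 mm by 177 mm) begins 78 mm behind the grasp point.
Start: joints at [-1.377, 0.3, 1.521, -0, 1.321, -0.067], TCP at [141.813, -531.394, 404.646] pointing down, gripper open.
Joint ranges: [-3.03, 3.03], [-0.79, 2.21], [0.23, 2.52], [-1.04, 4.18], [0, 3.07], [-2.55, 2.55]. Speed limits (rad/s): [2.22, 2.22, 2.57, 3.14, 3.14, 3.14].

## Interface

Orientations are given as [roll, pitch, yaw] about the fixed x, y, z axes, in that order (R = Rz(yaw) Ry(pitch) Rx(roll)).
In Python, from cell import manip gives the robot as it stands. The module is installed in compiled form; this text tells all that it offers.
- The arm moves only by the shell command python3 -m creep 'ROWS' [FORCE]. ROWS is a JSON object of lists of equal length, an entry for each row: "slide": the shift along the world's x, y, z in cm, a list of three; "turn": the turn about the world's z in rad; "claw": the opening, from 0 (shut) to 1 (fully open). A call has 1 to 8 rows; each row shifts and turns the commanded pose from where the row before left it; what a row does not reach is not made up. A row lasts 1/8 s, in which the tool goes at most 62.5 mm and 10.7 degrees, less where a joint would pass 70% of its speed; a pose out of reach is approached as far as the arm can. A call with a gripper value outside its range is refused whole. The fingers move at their own pace and stop on an object; FORCE is the grip in N (left out, the last holds). Time passes only in rows, so rows that do not move let the fingers close. It gives the time, the measured TCP pose, the force, the opening and the grip force at its end, in the units of the state.
- manip.read_state(): the state, without advancing time (a new reading comes with each control period).
- manip.camera(name): name is "side" or "top"; returns (picture, depth): 480x640x3 uint8, red, green, blue; 480x640 float32, mm along the optical axis (not along the pixel's ray), 0 where there is no reading.
- manip.calibration(name): a dict with "intrinsics" (3x3 intrinsics, pixels), "k1" (the pictures are not rectified: a ray, as slopes to the right and down, at radius r is drawn at 1 + k1 r^2 times it, then the intrinsics apply), "pose" (4x4, takes a point from camera to world coordinates). Camera axes: x right, y up, looking along -z (the intrinsics and any distortion apply to the point x, -y, -z); pixel columns grow to the right and rows downward; lengths in mm; the calibration is good to about 2 mm. A picture is of the moment at which its call begins. calibration takes no time and is no camera call.
- manip.sign_off(): hands the job in; it is judged then, once.
Trained networks look in the newest picture that a camera, given by its name, has taken for a name from the list of things; names that differ only in an ending like _2 or _b are one class to them, and where a whole thing is asked for, a point or a joint stands for the part that bears it (a point fixed in the world has none). Each returns a list of dicts, best first, with "score" (0 to 1); they miss things now and then, are a little off and sometimes report something else, mostly with a low value. They report only what shows in the picture. A call takes as long as a camera call.
- manip.cut_out(query, camera): "mask" (480x640 bool, what is visible of it) and "position" ([column, row] in pixels, amid what is visible of it).
The state is a dict: "clock": time; "joints": joint angles; "qd": joint speeds; "effort": joint torques, N m; "eef_pos": TCP position; "eef_rot": TCP orientation; "wrist_force": force on the tool from outside, world axes, zero at the start; "moment": the same for the moment, N m; "finger_gap": finger opening in mm; "finger_force": force on a finger pad.
Only numpy, scipy, OpenCV 4.12 (cv2) and the standard library are available. Lean on these libraries where they do the work, as an engineer would, in place of code of your own. Each camera call takes 0.05 s, during which the arm holds its last target. There are 200 camera calls.

## Working session

There is one attempt and no reset: what is moved stays moved. The work goes in short steps, Python scripts to look and compute and a shell command to move; the robot and the scene stay as the last step left them, time stands still between calls to the robot, and variables do not carry over. Pictures are saved under pics/ and viewed, at most 10 in all, crops included, and the job is handed in when it is done.

```bash
mkdir -p pics
cat > h.py <<'E'
import numpy as np, cv2
from cell import manip
def look(cam):
    im,d=manip.camera(cam); return im,d
def ray(cam,uv):
    c=manip.calibration(cam);K=np.array(c["intrinsics"],float);k1=c["k1"]
    n=cv2.undistortPoints(np.array(uv,float).reshape(-1,1,2),K,np.array([k1,0,0,0,0.])).reshape(-1,2)
    return np.c_[n[:,0],-n[:,1],-np.ones(len(n))],np.array(c["pose"],float)
def at_z(cam,uv,z):
    r,P=ray(cam,uv); w=r@P[:3,:3].T; o=P[:3,3]
    return o+w*((z-o[2])/w[:,2])[:,None]
def at_d(cam,uv,dep):
    r,P=ray(cam,uv); return (r*np.asarray(dep,float).reshape(-1,1))@P[:3,:3].T+P[:3,3]
def cloud(cam,mask,d):
    v,u=np.nonzero(mask&(d>0)); return at_d(cam,np.c_[u,v],d[v,u])
def save(n,im): cv2.imwrite(f"pics/{n}.png",im[:,:,::-1])
E
python3 - <<'E'
from h import *
np.set_printoptions(precision=1,suppress=True)
for c in("top","side"):
    im,d=look(c);save(c+"0",im);np.save(c+"d0",d)
    print(c,np.array(manip.calibration(c)["pose"]))
    for q in("blank_eye","clamp_lever","lever_grip","stop_face","round_blank","pipe_nipple","weld_magnet","housing","pin"):
        for r in manip.cut_out(q,c)[:2]:
            p=cloud(c,r["mask"],d)
            print(q,round(r["score"],2),r["position"],r["mask"].sum(),p.min(0) if len(p) else'',p.max(0) if len(p) else'')
print(manip.read_state())
E
```

```text
top [[   0.     1.    -0.1  431.3]
 [  -1.     0.    -0.    22.2]
 [  -0.     0.1    1.  1015.6]
 [   0.     0.     0.     1. ]]
blank_eye 0.88 [296.5, 219.8] 1317 [ 468.7   48.2 -891. ] [849.5 134.2  31. ]
clamp_lever 0.73 [227.4, 234.9] 453 [503.5 178.2  -2.5] [559.6 250.9 182.8]
lever_grip 0.87 [225.3, 233.6] 397 [503.5 179.2  -5.8] [550.9 269.7 182.8]
stop_face 0.59 [234.5, 233.3] 788 [503.5 167.5  -2.5] [566.3 250.9 182.8]
stop_face 0.38 [286.1, 297.2] 572 [378.7  65.1  10.6] [433.3 119.8  26.5]
round_blank 0.68 [287.3, 297.9] 591 [377.7  65.1   2.5] [435.4 119.8  26.5]
pipe_nipple 0.69 [202.4, 270.2] 382 [433.5 248.5  -5. ] [475.7 310.   29.3]
pipe_nipple 0.51 [414.9, 226.2] 960 [ 521.  -203.9   -3.9] [ 593.9 -115.5   19.5]
weld_magnet 0.93 [409.0, 227.1] 967 [ 521.  -204.3   -2.3] [ 593.9 -115.5   19.5]
housing 0.73 [456.4, 293.8] 1690 [ 356.1 -310.    -3.5] [ 468.8 -224.2   86.7]
pin 0.65 [280.9, 260.8] 12151 [346.6 -44.2  -2.7] [625.2 235.9 182.8]
side [[  -0.8    0.2   -0.5 -116.6]
 [  -0.5   -0.3    0.8 1003.7]
 [  -0.     0.9    0.4  519.8]
 [   0.     0.     0.     1. ]]
[... 588 characters left out ...]
23.0, 216.3] 1564 [ 350.7 -346.5   -2.2] [ 512.  -219.6   85.3]
weld_magnet 0.71 [303.5, 265.4] 780 [  463.8 -1706.7  -894.6] [1937.7  220.7  102.5]
weld_magnet 0.63 [353.8, 230.7] 412 [  518.5 -2043.9  -813.2] [1742.6 -113.2   17. ]
housing 0.57 [422.9, 220.6] 1576 [ 350.7 -419.7   -2.3] [ 510.7 -218.7   85.3]
{'clock': 1.0, 'joints': array([-1.4,  0.3,  1.5, -0. ,  1.3, -0.1]), 'qd': array([-0.,  0.,  0., -0., -0.,  0.]), 'effort': array([ -0. , -53.2, -35.3,   0.1,   0. ,  -0. ]), 'eef_pos': array([ 141.8, -531.4,  404.6]), 'eef_rot': array([-3.1,  0. ,  0.3]), 'wrist_force': array([-0.1, -0.5, -0.3]), 'moment': array([ 0.,  0., -0.]), 'finger_force': 0.0, 'finger_gap': 94.15402964591699}
```

Run:
```python
import cv2
a=cv2.imread("pics/top0.png")[160:340,170:410];b=cv2.imread("pics/side0.png")[170:340,220:460]
cv2.imwrite("pics/t1.png",cv2.resize(a,None,fx=3.3,fy=3.3,interpolation=2))
cv2.imwrite("pics/s1.png",cv2.resize(b,None,fx=3.3,fy=3.3,interpolation=2))
```

```text
(no output)
```

View pics/t1.png

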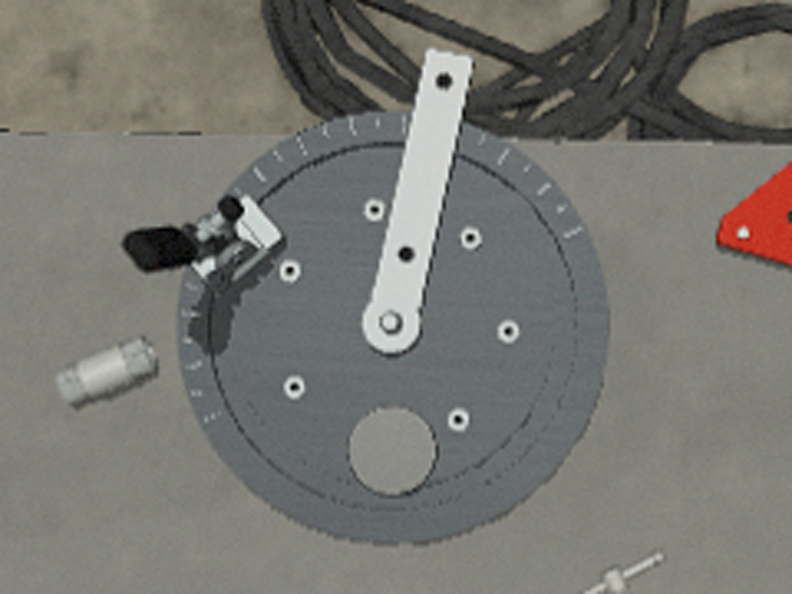

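View pics/s1.png

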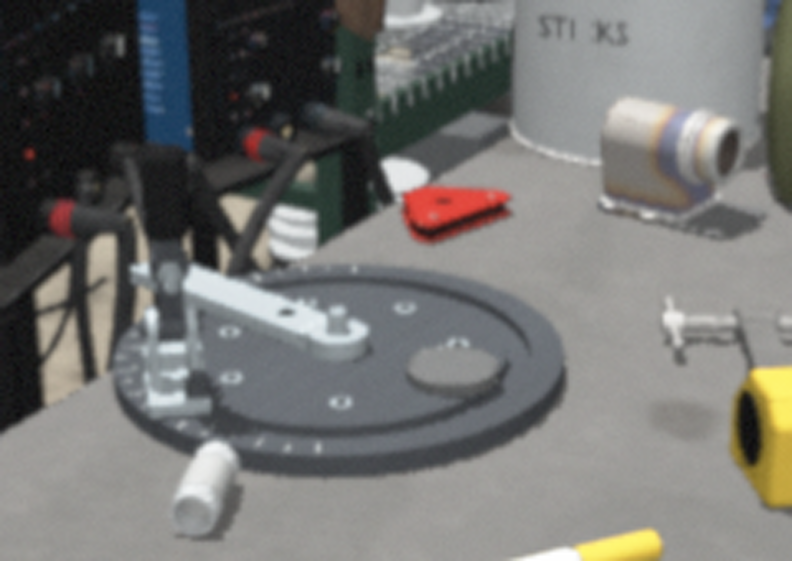

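The top crop shows the pin at (391,322), the bar running up and slightly right to its end at (448,52), the white stop block around (262,222) and the lever leaning back to the left (155,248). In the side crop the lever stands up at (165,190), clear of the bar. The nipple lies at the left and the round blank at the bottom. Next I'll measure the angles.

```bash
python3 - <<'E'
from h import *
np.set_printoptions(precision=1,suppress=True)
f=lambda x,y:[170+x/3.3,160+y/3.3]
pin=at_z("top",[f(391,321)],41)[0]
im=cv2.imread("pics/top0.png")[:,:,::-1];d=np.load("topd0.npy")
print("pin",pin,"plate c",at_z("top",[f(394,328)],14)[0], "rim L,R,B",at_z("top",[f(178,322),f(609,322),f(394,546)],14))
pin=pin[:2]
h=at_z("top",[f(444,80),f(428,50),f(472,58)],26)
print("bar hole/end corners",h); v=h[0][:2]-pin; print("bar ang",np.arctan2(v[1],v[0]))
v=h[1:,:2].mean(0)-pin; print(np.hypot(*v),np.arctan2(v[1],v[0]))
# block + lever cloud around stop, relative to plate
for c in("top","side"):
    d=np.load(c+"d0.npy"); P=cloud(c,d>0,d)
    for lo,hi in((30,42),(150,185),(120,150),(90,120)):
        q=P[(P[:,2]>lo)&(P[:,2]<hi)&(np.hypot(P[:,0]-500,P[:,1]-185)<95)&(np.hypot(P[:,0]-pin[0],P[:,1]-pin[1])>40)]
        if len(q): print(c,lo,hi,len(q),q.mean(0),q.min(0),q.max(0))
# white block edge corners in crop, top z 36
print("block right edge",at_z("top",[f(246,196),f(285,237)],36)-np.r_[pin,0])
E
python3 - <<'E'
import cv2
a=cv2.imread("pics/top0.png")[210:255,200:265];b=cv2.imread("pics/side0.png")[205:305,245:310]
a=cv2.resize(a,(520,360),interpolation=2);b=cv2.resize(b,(260,360),interpolation=2)
cv2.imwrite("pics/z.png",cv2.hconcat([a,b]))
E
```

```text
pin [486.2  93.6  41. ] plate c [483.3  93.5  14. ] rim L,R,B [[484.7 233.5  14. ]
 [489.5 -45.   14. ]
 [344.1  90.4  14. ]]
bar hole/end corners [[643.7  64.1  26. ]
 [663.3  74.9  26. ]
 [658.5  46.3  26. ]]
bar ang -0.18528622176065335
177.7638679758155 -0.1869645588774999
top 30 42 150 [537.5 186.5  34.6] [504.3 165.8  30.5] [565.6 211.7  41. ]
top 150 185 182 [516.3 217.4 171.2] [503.5 206.8 150.1] [530.3 231.4 182.8]
top 120 150 61 [522.  206.8 137.9] [508.7 184.5 120.1] [547.9 217.3 149.7]
top 90 120 159 [535.1 196.2 110.6] [510.5 178.2  92.5] [554.5 224.1 120. ]
side 30 42 134 [530.3 197.2  34.8] [501.6 167.3  30. ] [562.9 219.9  41.5]
side 150 185 227 [510.1 224.8 166.5] [499.8 213.2 150.1] [524.5 233.9 182.1]
side 120 150 181 [514.6 219.2 135.8] [504.3 205.4 120.2] [528.9 229.3 150. ]
side 90 120 149 [518.5 215.3 105.7] [506.3 199.8  90.3] [534.5 227.6 119.8]
block right edge [[78.3 94.6 36. ]
 [52.5 69.  36. ]]
```

View pics/z.png

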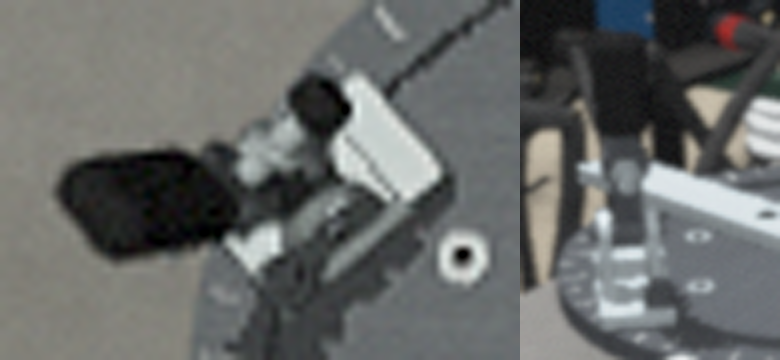

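The stop face points along about 0.76 rad and the bar starts at −0.19 rad. The lever leans back at about 1.83 rad with its pivot near (531,199). I'll bring the closed fingers to the −y side of the bar's free end.

```bash
python3 -c "
from cell import manip
s=manip.read_state();print(s['eef_rot'])"; python3 -m creep '{"slide":[[4,4,0],[4,4,0],[4,4,0],[4,4,0],[4,4,0],[4,4,0],[4,4,0],[4,4,0]],"turn":[0.1,0.1,0.1,0.1,0.1,0.1,0.1,0.1],"claw":[0,0,0,0,0,0,0,0]}' 20
```

```text
[-3.14154136e+00  1.24144814e-05  2.60789418e-01]
clock: 2.0
eef_pos: [462.9, -209.8, 404.9]
eef_rot: [3.141, 0.0, 1.064]
wrist_force: [-0.2, -0.5, 0.0]
finger_gap: 17.3
finger_force: 0.0
```

```bash
python3 -m creep '{"slide":[[4,4,0],[4,4,0],[4,4,0],[4,4,0],[1.7,5.5,0],[0,0,-5],[0,0,-5],[0,0,0]],"turn":[0.1,0.1,0.1,0,0,0,0,0],"claw":[0,0,0,0,0,0,0,0]}'; python3 -m creep '{"slide":[[0,0,-3],[0,0,-3],[0,0,-2.8],[0,0,0]],"turn":[0,0,0,0],"claw":[0,0,0,0]}'
```

```text
clock: 3.0
eef_pos: [638.4, 3.7, 301.3]
eef_rot: [-3.135, 0.001, 1.361]
wrist_force: [0.1, 0.7, -0.3]
finger_gap: 0.8
finger_force: 0.0
clock: 3.5
eef_pos: [639.1, 3.4, 217.3]
eef_rot: [-3.141, 0.0, 1.361]
wrist_force: [-0.5, 0.1, 0.5]
finger_gap: 0.7
finger_force: 0.0
```

Run:
```python
import numpy as np
pin=np.array([486.2,93.6])
p=None
for t in np.arange(-.186,.80,.0789):
    c=pin+165*np.array([np.cos(t),np.sin(t)])+28*np.array([np.sin(t),-np.cos(t)])
    print(round(t,3),c.round(1),(c-p).round(1) if p is not None else ''); p=c
from h import *
im,d=look("top");save("near",im[170:290,240:360].repeat(4,0).repeat(4,1))
```

```text
-0.186 [643.2  35.6] 
-0.107 [647.3  48.1] [ 4.1 12.6]
-0.028 [650.3  61. ] [ 3.1 12.8]
0.051 [652.4  74. ] [ 2.1 13. ]
0.13 [653.4  87.2] [ 1.  13.2]
0.208 [653.4 100.4] [-0.  13.2]
0.287 [652.4 113.5] [-1.1 13.2]
0.366 [650.3 126.6] [-2.1 13. ]
0.445 [647.2 139.4] [-3.1 12.8]
0.524 [643.1 151.9] [-4.1 12.5]
0.603 [638.  164.1] [-5.1 12.2]
0.682 [631.9 175.9] [-6.  11.7]
0.761 [625.  187.1] [-6.9 11.2]
```

View pics/near.png

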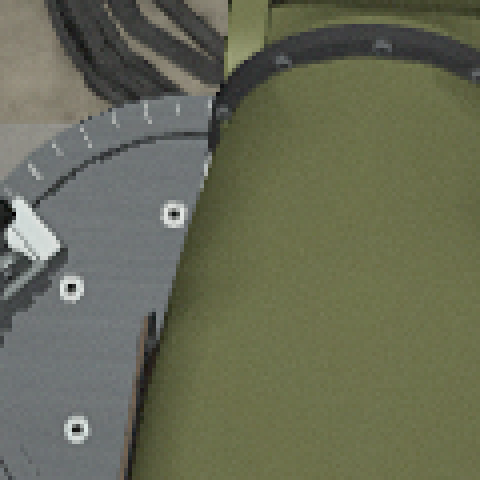

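The arm hides the bar from the top camera at (300,200), so I'll go by force. Sweeping the bar round now.

```bash
python3 -m creep '{"slide":[[0.2,1.6,0],[0.2,1.6,0],[0.4,1.26,0],[0.3,1.28,0],[0.2,1.3,0],[0.1,1.32,0],[0,1.32,0],[-0.1,1.31,0]],"turn":[0.02,0,0.08,0.08,0.08,0.08,0.08,0.08],"claw":[0,0,0,0,0,0,0,0]}'; python3 -m creep '{"slide":[[-0.2,1.3,0],[-0.3,1.28,0],[0,0,0]],"turn":[0.08,0.08,0],"claw":[0,0,0]}'
```

```text
clock: 4.55
eef_pos: [652.0, 115.1, 217.8]
eef_rot: [3.14, 0.001, 1.864]
wrist_force: [0.6, -1.9, 1.5]
finger_gap: 0.1
finger_force: 1.0
clock: 4.92
eef_pos: [646.7, 141.0, 217.4]
eef_rot: [3.141, 0.0, 2.022]
wrist_force: [-0.1, -0.9, -0.5]
finger_gap: 0.2
finger_force: 0.0
```

```bash
python3 -m creep '{"slide":[[-0.2,0.64,0],[-0.22,0.63,0],[-0.24,0.61,0],[-0.26,0.61,0],[0,0,0]],"turn":[0.04,0.04,0.04,0.04,0],"claw":[0,0,0,0,0]}'
cat > bar.py <<'E'
from h import *
import sys
np.set_printoptions(precision=4,suppress=True)
pin=np.array([486.2,93.6])
for c in sys.argv[2:]:
    im,d=look(c)
    save(sys.argv[1]+c,im)
    for r in manip.cut_out("blank_eye",c)[:2]:
        P=cloud(c,r["mask"],d); Q=P[(P[:,2]>20)&(P[:,2]<30)]
        Q=Q[(np.hypot(*(Q[:,:2]-pin).T)<200)]
        if len(Q)<30: continue
        l=cv2.fitLine(Q[:,:2].astype(np.float32),cv2.DIST_HUBER,0,.01,.01).ravel()
        print(c,r["score"],len(Q),"ang",np.arctan2(l[1],l[0]),Q.mean(0))
E
python3 bar.py b1 side top
```

```text
clock: 5.55
eef_pos: [637.3, 164.7, 216.5]
eef_rot: [-3.141, -0.0, 2.182]
wrist_force: [-0.3, -0.9, 0.1]
finger_gap: 0.3
finger_force: 0.0
side 0.78 623 ang 0.57640314 [547.5317 144.8633  24.7754]
top 0.61 48 ang 0.27975893 [489.3601  82.0745  25.6399]
```

```bash
python3 -m creep '{"slide":[[-0.21,0.45,0],[-0.22,0.44,0],[-0.1,0.22,0],[-0.1,0.22,0],[0,0,0]],"turn":[0.03,0.03,0.015,0.015,0],"claw":[0,0,0,0,0]}';python3 -m creep '{"slide":[[-0.11,0.18,0],[-0.11,0.18,0],[0,0,0]],"turn":[0.013,0.013,0],"claw":[0,0,0]}'; python3 bar.py b2 side
```

```text
clock: 6.38
eef_pos: [631.2, 177.7, 216.7]
eef_rot: [3.142, -0.0, 2.271]
wrist_force: [0.4, -0.2, -0.5]
finger_gap: 0.5
finger_force: 0.0
clock: 6.75
eef_pos: [629.1, 181.3, 216.7]
eef_rot: [3.141, -0.0, 2.297]
wrist_force: [-0.3, -0.3, 0.4]
finger_gap: 0.3
finger_force: 0.1
side 0.62 597 ang 0.6750739 [541.3036 151.3802  24.8113]
```

```bash
for i in 1; do python3 -m creep '{"slide":[[-0.1,0.17,0],[-0.1,0.17,0],[0,0,0]],"turn":[0.012,0.012,0],"claw":[0,0,0]}'|sed -n '2,4p'; python3 -m creep '{"slide":[[-0.1,0.17,0],[0,0,0]],"turn":[0.012,0],"claw":[0,0]}'|sed -n '2,4p';done
```

```text
eef_pos: [627.0, 184.7, 216.7]
eef_rot: [-3.142, -0.0, 2.321]
wrist_force: [1.2, -0.3, -1.7]
eef_pos: [626.0, 186.3, 216.7]
eef_rot: [-3.142, -0.0, 2.333]
wrist_force: [0.7, -1.5, 0.7]
```

```bash
python3 -m creep '{"slide":[[-0.1,0.17,0],[0,0,0]],"turn":[0.012,0],"claw":[0,0]}'|sed -n '2,4p';python3 bar.py b3 side
python3 - <<'E'
import cv2
cv2.imwrite("pics/b3z.png",cv2.resize(cv2.imread("pics/b3side.png")[200:310,230:360],None,fx=5,fy=5,interpolation=2))
E
```

```text
eef_pos: [625.3, 187.5, 216.7]
eef_rot: [3.142, 0.001, 2.345]
wrist_force: [3.5, -5.0, -1.0]
side 0.75 702 ang 0.7156023 [541.391  153.7953  24.9356]
```

View pics/b3z.png

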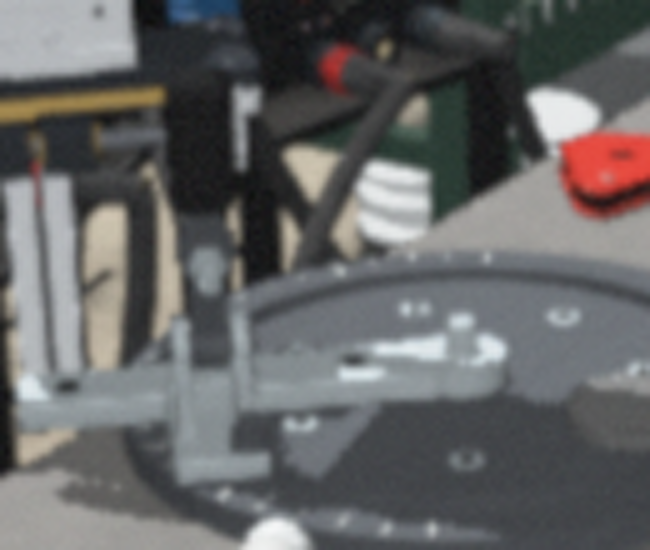

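The fingers met a 6 N resistance at the stop, and the side crop (180–240, 380) shows the bar against the block. I'll hold briefly, back off square to the bar and rise. Then I'll cross over to behind the lever.

```bash
python3 -m creep '{"slide":[[0,0,0],[0,0,0],[0.3,-0.3,0],[0.8,-0.9,0],[1.4,-1.5,0],[0,0,4],[0,0,6],[0,0,6]],"turn":[0,0,0,0,0,0,0,0],"claw":[0,0,0,0,0,0,0,0]}'; python3 -m creep '{"slide":[[0,0,5],[-2.8,1.6,0],[-4.5,2.6,0],[-4.5,2.6,0],[-4.5,2.6,0],[0,0,0]],"turn":[0,0,0,0,0,0],"claw":[0,0,0,0,0,0]}'; python3 bar.py b4 top side
python3 - <<'E'
import cv2
a=cv2.resize(cv2.imread("pics/b4top.png")[180:280,210:320],(440,400),interpolation=2)
b=cv2.resize(cv2.imread("pics/b4side.png")[200:310,230:330],(360,400),interpolation=2)
cv2.imwrite("pics/b4z.png",cv2.hconcat([a,b]))
E
```

```text
clock: 8.82
eef_pos: [650.7, 159.8, 378.4]
eef_rot: [-3.141, -0.0, 2.344]
wrist_force: [0.1, 1.0, -0.8]
finger_gap: 0.6
finger_force: 0.0
clock: 9.57
eef_pos: [485.9, 255.7, 427.5]
eef_rot: [3.141, 0.0, 2.347]
wrist_force: [0.4, -0.0, 0.3]
finger_gap: 0.6
finger_force: 0.0
top 0.75 1278 ang 0.73855966 [548.0965 150.0903  25.0364]
side 0.56 683 ang 0.716671 [540.5455 152.9523  24.9438]
side 0.23 253 ang 1.2672821 [520.3819 187.6307  24.6991]
```

View pics/b4z.png

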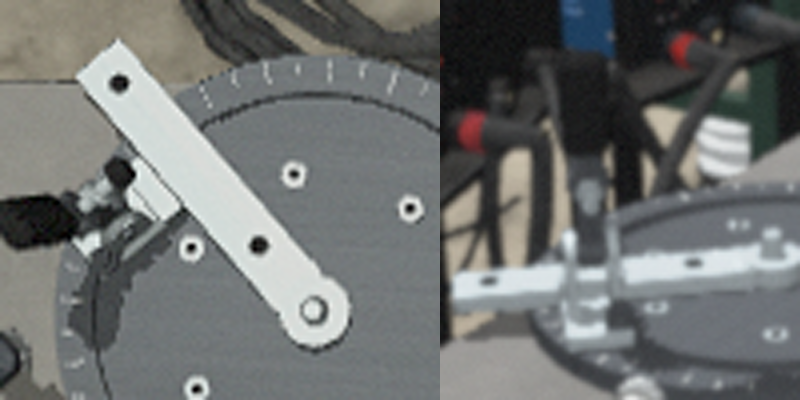

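The top half shows the bar flush along the block face at (155,190), with its eye on the pin at (314,312). The side half shows the lever still upright at (585,110). Bar angle is 0.74. Next I'll drop behind the grip and push it over.

```bash
python3 -m creep '{"slide":[[-0.35,-0.33,-3.7],[0,0,-3.7],[0.6,-0.65,0],[0.6,-0.65,0],[0.47,-0.51,0],[0.47,-0.51,0],[0.47,-0.51,0],[0.47,-0.51,0]],"turn":[0,0,0,0,0,0,0,0],"claw":[0,0,0,0,0,0,0,0]}';python3 -m creep '{"slide":[[0.47,-0.51,0],[0.47,-0.51,0],[0,0,0]],"turn":[0,0,0],"claw":[0,0,0]}'
python3 - <<'E'
import numpy as np
for p in np.arange(1.57,0.05,-.12):
    f,u=100*np.cos(p)-8*np.sin(p)-8,100*np.sin(p)+8*np.cos(p)
    print(round(p,2),[532.2+.678*f,198.6-.735*f,60+u+199])
E
```

```text
clock: 10.78
eef_pos: [514.7, 217.9, 352.9]
eef_rot: [3.141, 0.0, 2.345]
wrist_force: [-2.3, 3.1, 2.5]
finger_gap: 0.3
finger_force: 2.0
clock: 11.15
eef_pos: [524.2, 207.5, 352.5]
eef_rot: [-3.141, 0.0, 2.344]
wrist_force: [-0.7, 0.2, -0.3]
finger_gap: 0.4
finger_force: 0.0
1.57 [np.float64(521.4059926707655), np.float64(210.30146812240028), np.float64(359.0063389068693)]
1.45 [np.float64(529.5616124997196), np.float64(201.46019883879958), np.float64(359.2353212586978)]
1.33 [np.float64(537.6771676209627), np.float64(192.6623625347971), np.float64(358.02264621957426)]
1.21 [np.float64(545.6359342102451), np.float64(184.03449609951315), np.float64(355.38575536509325)]
1.09 [np.float64(553.3234434901714), np.float64(175.7006917916284), np.float64(351.3625743799512)]
0.97 [np.float64(560.6291281035243), np.float64(167.78081245414407), np.float64(346.01096758312787)]
0.85 [np.float64(567.4479123735208), np.float64(160.38876755967877), np.float64(339.4079056811091)]
0.73 [np.float64(573.6817235787222), np.float64(153.6308748814738), np.float64(331.6483587191288)]
0.61 [np.float64(579.2409025063384), np.float64(147.60433135374814), np.float64(322.84393015281205)]
0.49 [np.float64(584.0454929963258), np.float64(142.39581511460253), np.float64(313.12125168599687)]
0.37 [np.float64(588.0263919291112), np.float64(138.08023883791049), np.float64(302.6201619613446)]
0.25 [np.float64(591.1263431169851), np.float64(134.71967228468424), np.float64(291.4916952991376)]
0.13 [np.float64(593.3007608042934), np.float64(132.36244957056692), np.float64(279.89590941168797)]
```

```bash
python3 -m creep '{"slide":[[0.7,-0.78,0],[0.7,-0.78,0],[0.74,-0.79,0],[0.75,-0.81,-0.2],[0.75,-0.81,-0.45],[0.68,-0.74,-0.65],[0.62,-0.68,-0.78],[0,0,0]],"turn":[0,0,0,0,0,0,0,0],"claw":[0,0,0,0,0,0,0,0]}';python3 -m creep '{"slide":[[0.56,-0.6,-0.88],[0.48,-0.52,-0.97],[0.4,-0.43,-1.05],[0,0,0]],"turn":[0,0,0,0],"claw":[0,0,0,0]}'; python3 bar.py b5 side top;python3 - <<'E'
import cv2
a=cv2.resize(cv2.imread("pics/b5top.png")[180:280,210:320],(440,400),interpolation=2)
b=cv2.resize(cv2.imread("pics/b5side.png")[200:310,230:330],(360,400),interpolation=2)
cv2.imwrite("pics/b5z.png",cv2.hconcat([a,b]))
E
```

```text
clock: 12.15
eef_pos: [573.7, 153.4, 331.1]
eef_rot: [-3.141, 0.0, 2.344]
wrist_force: [-0.2, -0.3, 0.8]
finger_gap: 0.7
finger_force: 0.0
clock: 12.65
eef_pos: [587.9, 138.2, 301.7]
eef_rot: [-3.141, -0.0, 2.344]
wrist_force: [-0.7, -0.2, 0.1]
finger_gap: 0.8
finger_force: 0.0
side 0.78 676 ang 0.7213842 [540.5017 152.8552  24.9712]
top 0.61 34 ang 0.86193067 [566.4868 170.5768  24.5968]
```

View pics/b5z.png

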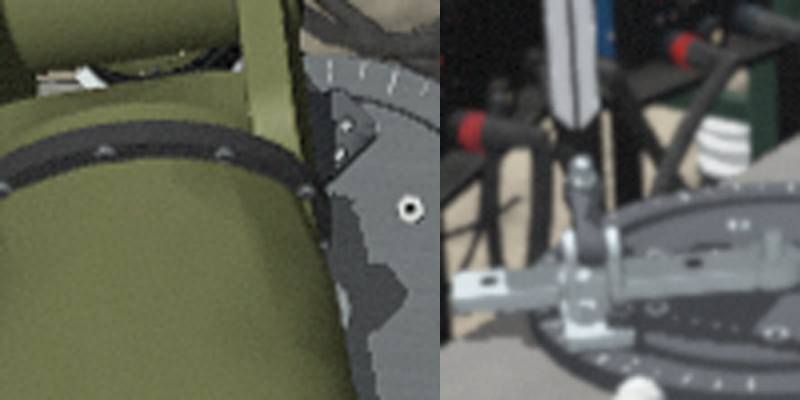

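The lever has followed to about 0.4 rad (585,180 in the side half) and the bar has not moved. I'll move to above the grip middle and feel downwards.

```bash
python3 -m creep '{"slide":[[0.35,-0.4,-0.7],[0.35,-0.4,-0.7],[0.2,-0.2,-0.5],[0,0,0]],"turn":[0,0,0,0],"claw":[0,0,0,0]}';python3 -m creep '{"slide":[[0,0,-0.1],[0,0,-0.1],[0,0,0]],"turn":[0,0,0],"claw":[0,0,0]}'|sed -n 2,4p;python3 -m creep '{"slide":[[0,0,-0.1],[0,0,0]],"turn":[0,0],"claw":[0,0]}'|sed -n 2,4p
```

```text
clock: 13.35
eef_pos: [596.8, 128.3, 283.2]
eef_rot: [-3.141, -0.0, 2.345]
wrist_force: [0.1, 0.0, 0.3]
finger_gap: 0.4
finger_force: 0.0
eef_pos: [596.7, 128.5, 282.1]
eef_rot: [3.141, 0.001, 2.345]
wrist_force: [0.1, -0.7, 3.4]
eef_pos: [596.7, 128.6, 281.0]
eef_rot: [3.141, 0.0, 2.345]
wrist_force: [0.4, -1.4, 2.6]
```

```bash
python3 -m creep '{"slide":[[0,0,-0.1],[0,0,-0.1],[0,0,0]],"turn":[0,0,0],"claw":[0,0,0]}'|sed -n 2,4p;python3 -m creep '{"slide":[[0,0,-0.1],[0,0,-0.1],[0,0,0]],"turn":[0,0,0],"claw":[0,0,0]}'|sed -n 2,4p
```

```text
eef_pos: [596.6, 128.7, 278.8]
eef_rot: [3.142, -0.0, 2.345]
wrist_force: [2.0, -0.6, 3.3]
eef_pos: [596.6, 128.6, 276.7]
eef_rot: [-3.142, -0.0, 2.345]
wrist_force: [1.0, -0.1, 2.1]
```

```bash
python3 -m creep '{"slide":[[0,0,-0.1],[0,0,-0.1],[0,0,0]],"turn":[0,0,0],"claw":[0,0,0]}'|sed -n 2,4p
```

```text
eef_pos: [596.6, 128.6, 274.7]
eef_rot: [-3.141, -0.0, 2.345]
wrist_force: [1.8, -1.5, 2.7]
```

```bash
python3 -m creep '{"slide":[[0,0,-0.1],[0,0,-0.1],[0,0,0]],"turn":[0,0,0],"claw":[0,0,0]}'|sed -n 2,4p
```

```text
eef_pos: [596.7, 128.5, 273.1]
eef_rot: [3.141, 0.0, 2.345]
wrist_force: [1.8, -2.4, 5.1]
```

```bash
python3 -m creep '{"slide":[[0,0,-0.1],[0,0,-0.1],[0,0,0]],"turn":[0,0,0],"claw":[0,0,0]}'|sed -n 2,4p
```

```text
eef_pos: [596.7, 128.5, 272.0]
eef_rot: [3.141, 0.001, 2.345]
wrist_force: [-2.5, -4.0, 13.6]
```

```bash
python3 -m creep '{"slide":[[0,0,-0.1],[0,0,0]],"turn":[0,0],"claw":[0,0]}'|sed -n 2,4p
```

```text
eef_pos: [596.7, 128.4, 271.6]
eef_rot: [3.141, 0.001, 2.345]
wrist_force: [-4.2, -4.3, 19.2]
```

Firm contact at 14–19 N on the grip, which puts the foot at about 30 N, well under 90 N. I'll lift off and check.

```bash
python3 -m creep '{"slide":[[0,0,0.2],[0,0,0.5],[0,0,3],[0,0,5],[0,0,5],[-4,-5,0],[-4,-5,0],[0,0,0]],"turn":[0,0,0,0,0,0,0,0],"claw":[0,0,0,0,0,0,0,0]}'; python3 -m creep '{"slide":[[-4,-4,0],[-4,-4,0],[-2,-4,0],[0,-4,0],[0,-4,0],[0,-4,0],[0,0,0]],"turn":[0,0,0,0,0,0,0],"claw":[0,0,0,0,0,0,0]}'; python3 bar.py b6 top side;python3 - <<'E'
import cv2
a=cv2.resize(cv2.imread("pics/b6top.png")[180:280,210:320],(440,400),interpolation=2)
b=cv2.resize(cv2.imread("pics/b6side.png")[200:310,230:330],(360,400),interpolation=2)
cv2.imwrite("pics/b6z.png",cv2.hconcat([a,b]))
E
```

```text
clock: 17.1
eef_pos: [516.8, 29.1, 407.0]
eef_rot: [-3.141, -0.001, 2.342]
wrist_force: [1.3, 0.1, 0.7]
finger_gap: 0.3
finger_force: 0.0
clock: 17.98
eef_pos: [419.0, -210.5, 406.4]
eef_rot: [-3.142, -0.001, 2.343]
wrist_force: [0.2, -0.4, -0.5]
finger_gap: 0.6
finger_force: 0.0
top 0.98 1180 ang 0.7335415 [544.9533 147.3466  25.0814]
top 0.24 379 ang -1.1374058 [405.1177  93.8415  21.8335]
side 0.81 636 ang 0.7075139 [542.1802 155.1737  24.9461]
```

View pics/b6z.png

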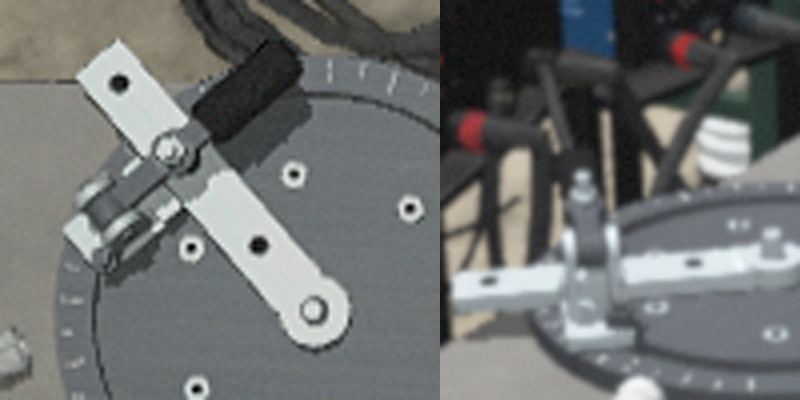

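The bar lies exactly as before, with its end at (100,60) and its eye on the pin at (314,312). The lever is closed with the spindle on the bar at (172,152), and the robot is clear. Handing in.

```bash
python3 -c "
from cell import manip
print(manip.sign_off())"
```

```text
the job is handed in; nothing more can be done
None
```

I turned the bar home against the stop, closed the hold-down lever on it and handed the job in. The last pictures show the bar flush and on its pin with the robot clear; the last press on the grip reached 19 N (10–14 N advised), I put the foot at about 30 N, and no verdict came back.

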